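Load the polisher spindle and lift it out level

TASK

Load the spindle of the shoe polisher while it stands in its wooden block: slide the wide rubber wheel down the post until it lies fully home on the flange, then slide the narrow steel collar down fully home on top of the wheel. Then grip the spindle itself (the bare end of its post stays free), lift it with its load about 10 cm up out of the block and finish while still holding it there in the air, upright and steady, with both rings on it. Leave everything else on the bench where it is.

Things in the scene. Friction and masses are not known exactly. Their poses are not given: they have to be found in the camera images.
- stand: Fixed dark-wood block, 70 x 70 mm and 40 mm high, with an upright round hole (19 mm) through its middle in which the spindle stands. Origin: centre of its underside, on the work surface.
- spindle: Loose upright steel spindle, 0.2 to 0.33 kg. Origin: lower end of its tail, starts 10 mm above the work surface; z up its axis. Above the origin: tail 16 mm diameter to 30 mm, in the stand's hole with 1.5 mm play; flange 48 mm diameter, 30 to 36 mm, resting on the stand; round post 14 mm diameter, 36 to 96 mm, last 4 mm tapered to 8 mm. Loaded, 24 mm of bare post is left on top.
- spindle_tip (a point): Top end of the spindle's post, on its axis, 96 mm above the spindle's origin.
- wheel: Loose wide black rubber polishing wheel lying flat: ring 60 mm outer diameter, 17 mm hole, 22 mm high, 55 to 115 g, same both ways up. Origin: centre of its underside. Goes on first, against the flange.
- wheel_mid (a point): Centre of the wheel, halfway up its hole (11 mm above its origin).
- collar: Loose narrow steel collar lying flat: ring 34 mm outer diameter, 17 mm hole, 14 mm high, 35 to 70 g, same both ways up. Origin: centre of its underside. Goes on second, on top of the wheel.
- collar_mid (a point): Centre of the collar, halfway up its hole (7 mm above its origin).
- tape: Bystander: roll of paper tape lying flat, ring 80 mm outer and 60 mm inner diameter, 20 mm high; origin at the centre of its underside.
- tin: Bystander: closed steel polish tin, 72 mm diameter, 26 mm high; origin at the centre of its underside.
- hammer: Bystander: hammer lying flat, 240 mm long along its own x.
- sandal: Bystander: tan leather sandal, 255 x 90 mm, straps to 60 mm high; origin under its middle, toe to its own +x.
- spool: Bystander: wooden thread spool standing upright, 44 mm diameter, 50 mm high; origin at the centre of its underside.
- brush: Bystander: brush with a wooden handle, lying flat along its own x.
Things that resemble listed ones, but are neither listed nor needed, are in the scene too. Leave any blue or green look-alike of the collar alone.

How it is judged:
On the way, in this order (a step that is already met when the one before it is completed fails the run):
1. the wheel lies fully home on the flange, the spindle still seated upright in the block and the collar not on the post (z of wheel_mid in the frame of spindle between 0.044 and 0.05 m and x of wheel_mid in the frame of spindle between -0.004 and 0.004 m and y of wheel_mid in the frame of spindle between -0.004 and 0.004 m and height (world z) of spindle below 0.0135 m and angle between spindle's own z axis and vertical below 0.1 rad and horizontal distance between collar_mid and spindle above 0.025 m), for 0.2 s.
2. the collar lies fully home on the wheel, the spindle still seated upright in the block (z of wheel_mid in the frame of spindle between 0.044 and 0.05 m and x of wheel_mid in the frame of spindle between -0.004 and 0.004 m and y of wheel_mid in the frame of spindle between -0.004 and 0.004 m and z of collar_mid in the frame of spindle between 0.062 and 0.068 m and x of collar_mid in the frame of spindle between -0.004 and 0.004 m and y of collar_mid in the frame of spindle between -0.004 and 0.004 m and height (world z) of spindle below 0.0135 m and angle between spindle's own z axis and vertical below 0.1 rad), for 0.2 s.
3. the loaded spindle is lifted clear of the block in the fingers, upright (z of wheel_mid in the frame of spindle between 0.044 and 0.05 m and x of wheel_mid in the frame of spindle between -0.004 and 0.004 m and y of wheel_mid in the frame of spindle between -0.004 and 0.004 m and z of collar_mid in the frame of spindle between 0.062 and 0.068 m and x of collar_mid in the frame of spindle between -0.004 and 0.004 m and y of collar_mid in the frame of spindle between -0.004 and 0.004 m and height (world z) of spindle above 0.085 m and angle between spindle's own z axis and vertical below 0.1 rad and contact force between the fingers and spindle above 2 N and contact force between spindle and stand below 0.1 N), for 0.3 s.
At the end, for the whole second after the job is handed in: Fingers hold the spindle (over 2 N), clear of the block, lower end over 85 mm above the work surface, within 0.1 rad of upright, slower than 20 mm/s and 0.15 rad/s; wheel on flange and collar on wheel, each within 3 mm of home along the post and 4 mm sideways (all of step 3 and linear speed of spindle below 0.02 m/s and angular speed of spindle below 0.15 rad/s); the arm keeps its last pose, push and grip.
It fails at once if a bystander (tape, tin, hammer, sandal, spool or brush) is pushed more than 20 mm from its place (distance of any of tape, tin, hammer, sandal, spool, brush from where it was at the start of the episode above 0.02 m).
It also fails if it takes over 72 s, if anything falls off the work surface, if the arm or the gripper's body presses on something with over 40 N, if the wrist force passes 120 N, or if a joint passes its speed limit or range.

ROBOT

A 7-joint arm with a two-finger parallel gripper is mounted at the origin on the work surface. World frame = base frame: x ahead of the robot, y to its left, z up, the work surface at z = 0. Lengths are in m, angles in rad, forces in N, time in s.
With the tool pointing down it reaches from about 0.4 to 0.85 m from the base axis. Payload 4.5 kg.
Tool frame: the origin (TCP) lies midway between the tips of the shut fingers; the grasp point (between the pads) lies 19 mm behind it; z points along the fingers, y is the line along which they close (so a half turn about z gives the same grasp; the last joint's range is limited). The gripper opens to 88 mm and grips with 3 to 60 N. Pads are 18 mm wide; open, the fingers measure 123 mm over their backs; the gripper's body (75 mm by 187 mm) begins 45 mm behind the grasp point.
Start: joints at [-1.084, 0.689, -0.195, 1.565, 0.157, 0.902, -0.215], TCP at [0.273, 0.562, 0.212] pointing down, gripper open.
Joint ranges: [-3.01, 3.01], [-0.46, 2.08], [-1.47, 1.51], [0.13, 2.56], [-1, 4.14], [0.04, 2.09], [-2.66, 2.66]. Speed limits (rad/s): [2.57, 2.57, 3.14, 3.14, 3.14, 3.14, 3.14].

INTERFACE

Orientations are given as a unit quaternion [x, y, z, w].
In Python, from plant import r gives the robot as it stands. The module is installed in compiled form; this text tells all that it offers.
- The arm moves only by the tool step_arm, never from a script. Its argument "series" is a list of rows, each a list of 7 numbers: the shift along the world's x, y, z in mm, then the turn, a rotation vector about the world's x, y, z in rad, then the closure, from 0 (fully open) to 1 (shut). A call has 1 to 20 rows; each row shifts and turns the commanded pose from where the row before left it; what a row does not reach is not made up. A row lasts 1/10 s, in which the tool goes at most 50 mm and 8.59 degrees, less where a joint would pass 70% of its speed; a pose out of reach is approached as far as the arm can. A call is refused whole if a number of a shift passes 50 or a number of a turn 0.15, either way. A call with a gripper value outside its range is refused whole. The fingers move at their own pace and stop on an object; "force" is the grip in N (left out, the last holds). Time passes only in rows, so rows that do not move let the fingers close. It gives the time, the measured TCP pose, the force, the opening and the grip force at its end, in the units of the state.
- r.get_state(): the state, without advancing time (a new reading comes with each control period).
- r.snapshot(name): name is "side" or "top"; returns (picture, depth): 384x512x3 uint8, blue, green, red; 384x512 float32, m along the optical axis (not along the pixel's ray), 0 where there is no reading.
- r.get_calibration(name): a dict with "intrinsics" (3x3 intrinsics, pixels), "dist_coeffs" ([k1, k2, p1, p2, k3] as OpenCV has them; the pictures are not rectified), "pose" (4x4, takes a point from camera to world coordinates). Camera axes: x right, y up, looking along -z (the intrinsics and any distortion apply to the point x, -y, -z); pixel columns grow to the right and rows downward; lengths in m; the calibration is good to about 2 mm. A picture is of the moment at which its call begins. get_calibration takes no time and is no camera call.
- r.finish_job(): hands the job in; it is judged then, once.
The state is a dict: "clock": time; "q": joint angles; "qd": joint speeds; "joint_torque": joint torques, N m; "tool_pos": TCP position; "eef_rot": TCP orientation; "contact_force": force on the tool from outside, world axes, zero at the start; "moment": the same for the moment, N m; "opening": opening from 0.0 (shut) to 1.0 (fully open); "finger_force": force on a finger pad.
Only numpy, scipy, OpenCV 4.12 (cv2) and the standard library are available. Lean on these libraries where they do the work, as an engineer would, in place of code of your own. Each camera call takes 0.05 s, during which the arm holds its last target. There are 200 camera calls.

## Working session

There is one attempt and no reset: what is moved stays moved. The work goes in short steps, Python scripts to look and compute and a tool call to move; the robot and the scene stay as the last step left them, time stands still between calls to the robot, and variables do not carry over. Pictures are saved under pics/ and viewed, at most 10 in all, crops included, and the job is handed in when it is done.

Besides the shell and the picture viewer there is one more tool, called after ">>>" by a JSON object that holds its "op" and its "data", one argument or row to a line. step_arm: Moves the arm, as the interface text tells. Its arguments: {"type":"object","properties":{"series":{"type":"array"},"force":{"type":"number"}},"required":["series"]}

```bash
mkdir -p pics; cat > h.py <<'E'
import numpy as np, cv2
from plant import r
def snap(n,f=None):
    p,d=r.snapshot(n)
    if f: cv2.imwrite('pics/'+f,p)
    return p,d
def cloud(n,d):
    c=r.get_calibration(n);K=np.array(c['intrinsics']);D=np.array(c['dist_coeffs']);T=np.array(c['pose'])
    h,w=d.shape;u,v=np.meshgrid(np.arange(w),np.arange(h))
    p=cv2.undistortPoints(np.stack([u,v],-1).reshape(-1,1,2).astype(float),K,D).reshape(h,w,2)
    X=np.stack([p[...,0]*d,-p[...,1]*d,-d],-1)
    return X@T[:3,:3].T+T[:3,3]
E
python3 - <<'E'
from h import *
for n in('top','side'):
    p,d=snap(n,n+'0.png');np.savez(n+'0.npz',p=p,d=d)
    print(n,np.round(r.get_calibration(n)['pose'],3).tolist(),np.round(r.get_calibration(n)['intrinsics'],0).tolist())
print(r.get_state())
E
```

```text
top [[-0.02, 0.988, -0.151, 0.357], [-1.0, -0.018, 0.014, -0.082], [0.011, 0.151, 0.988, 1.411], [0.0, 0.0, 0.0, 1.0]] [[398.0, 0.0, 258.0], [0.0, 398.0, 190.0], [0.0, 0.0, 1.0]]
side [[0.737, 0.487, -0.469, 0.129], [-0.676, 0.525, -0.517, -0.577], [-0.006, 0.697, 0.717, 0.79], [0.0, 0.0, 0.0, 1.0]] [[348.0, 0.0, 253.0], [0.0, 348.0, 191.0], [0.0, 0.0, 1.0]]
{'clock': 0.1, 'q': array([-1.08419339,  0.68987478, -0.19451123,  1.56622205,  0.1572989 ,
        0.90251701, -0.21511666]), 'qd': array([ 1.31318620e-03, -8.98497690e-04, -5.36254013e-05, -4.92103554e-03,
       -4.03964121e-04,  6.69046099e-04, -6.96290836e-04]), 'joint_torque': array([-3.39870174e-03, -5.28505361e+01, -1.27179578e+00, -1.53836471e+01,
       -5.26471110e-02,  2.03248623e-03,  4.33423929e-05]), 'tool_pos': array([0.27321221, 0.56144765, 0.21171065]), 'eef_rot': array([ 2.24447886e-01,  9.74485752e-01, -8.06749166e-04, -1.19986563e-04]), 'contact_force': array([ 0.74319747,  0.15695975, -0.60244316]), 'moment': array([ 0.00398579,  0.04709048, -0.01286816]), 'finger_force': 0.0, 'opening': 0.9995300160363144}
```

View pics/top0.png

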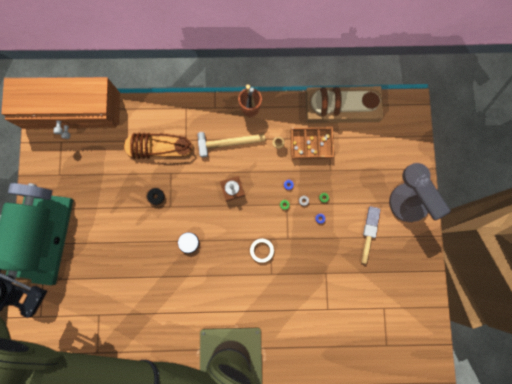

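View pics/side0.png

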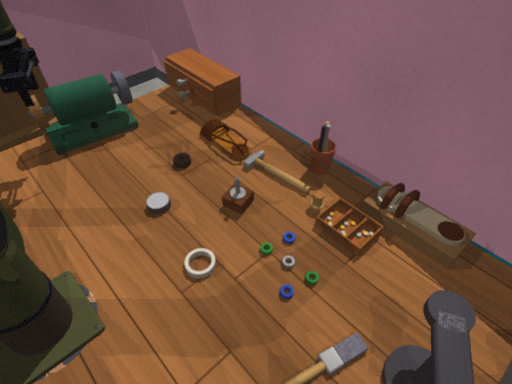

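The top view shows the wheel at (156,198), the stand and spindle at (232,190), and the steel collar at (304,200) between blue and green look-alikes at (289,185), (324,198), (285,204) and (320,218). The tin is at (188,243), the tape at (262,250), the hammer at (230,145), the spool at (278,142) and the sandal at (160,148). The side view agrees: wheel (182,160), spindle (238,190), collar (288,262).

```bash
python3 - <<'E'
from h import *
seeds={'top':dict(wheel=(156,198),spin=(232,188),collar=(304,200),b1=(289,185),g1=(285,204),g2=(324,198),b2=(320,218),tin=(188,243),sandal=(160,148),spool=(278,142)),
'side':dict(wheel=(182,160),spin=(238,192),collar=(288,262))}
tiles=[]
for n in('top','side'):
    f=np.load(n+'0.npz');P=cloud(n,f['d'])
    for k,(u,v) in seeds[n].items():
        print(n,k,np.round(P[v,u],4))
    for k in('wheel','spin','collar'):
        u,v=seeds[n][k]
        s=P[v-20:v+21,u-20:u+21].reshape(-1,3)
        print(k,'table z med',np.median(s[s[:,2]<.008,2]), 'hist',np.histogram(s[:,2],bins=np.arange(-.01,.13,.01))[0])
        c=f['p'][v-16:v+17,u-16:u+17]
        tiles.append(cv2.resize(c,(256,256),interpolation=cv2.INTER_NEAREST))
cv2.imwrite('pics/crops.png',np.vstack([np.hstack(tiles[:3]),np.hstack(tiles[3:])]))
E
```

```text
top wheel [0.5477 0.257  0.0204]
top spin [ 0.569  -0.0127  0.0793]
top collar [ 0.533  -0.2651  0.0025]
top b1 [ 5.888e-01 -2.136e-01 -5.000e-04]
top g1 [ 0.5206 -0.1973 -0.0034]
top g2 [ 0.5389 -0.337   0.0021]
top b2 [ 0.4687 -0.3215 -0.0098]
top tin [0.3888 0.1437 0.0228]
top sandal [0.7299 0.2477 0.0131]
top spool [ 0.7476 -0.1781  0.0037]
wheel table z med -0.000645946032937994 hist [847 590  84 149   0   0   0   0   0   0   0   0   0   0]
spin table z med -0.0012604491180354671 hist [797 454   7   8 179 196   8   1   2   2   5  10   0   0]
collar table z med -0.0012069452287861715 hist [951 544 177   1   0   0   0   0   0   0   0   0   0   0]
side wheel [0.5534 0.2466 0.0228]
side spin [ 0.5755 -0.0183  0.0528]
side collar [ 0.5354 -0.2635  0.0013]
wheel table z med 0.0006552233352650205 hist [494 977  58 144   0   0   0   0   0   0   0   0   0   0]
spin table z med 0.0005583700529150915 hist [373 654  74  66 152 282  13  11  11  10  12  16   0   0]
collar table z med -0.0008539384542742279 hist [1041  494  142    0    0    0    0    0    0    0    0    0    0    0]
```

View pics/crops.png

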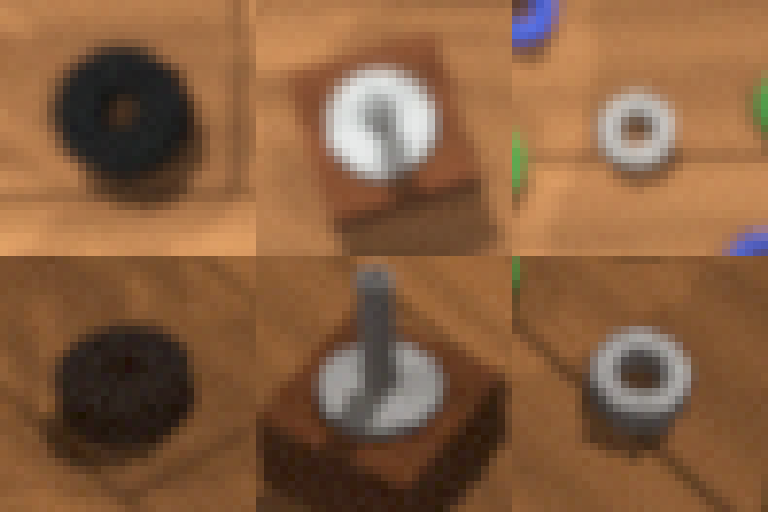

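The crops show all three items clear of their neighbours, with the post upright in the white flange. I'll fit each centre by matching silhouette centroids of the known cylinders.

```bash
cat >> h.py <<'E'
from scipy.optimize import fsolve
def proj(n,X):
    c=r.get_calibration(n);T=np.array(c['pose']);Y=(np.asarray(X)-T[:3,3])@T[:3,:3]
    return cv2.projectPoints((Y*[1,-1,-1]).reshape(-1,1,3),np.zeros(3),np.zeros(3),np.array(c['intrinsics']),np.array(c['dist_coeffs']))[0].reshape(-1,2)
def cen(poly):
    m=cv2.moments(poly.astype(np.float32));return np.array([m['m10'],m['m01']])/m['m00']
a=np.linspace(0,2*np.pi,60,endpoint=False)
def hull(n,xy,R,z0,z1):
    return cv2.convexHull(proj(n,[[xy[0]+R*np.cos(t),xy[1]+R*np.sin(t),z] for z in(z0,z1) for t in a]).astype(np.float32))
def fit(n,mask,R,z0,z1,xy):
    cnt,_=cv2.findContours(mask.astype(np.uint8),cv2.RETR_EXTERNAL,cv2.CHAIN_APPROX_NONE)
    cnt=min(cnt,key=lambda c:-len(c));f=np.zeros(mask.shape,np.uint8);cv2.drawContours(f,[cnt],-1,1,-1)
    v,u=np.nonzero(f);c=np.array([u.mean(),v.mean()])
    s=fsolve(lambda q:cen(hull(n,q,R,z0,z1))-c,xy)
    return s,len(u),cv2.contourArea(hull(n,s,R,z0,z1))
E
python3 - <<'E'
from h import *
for n in('top','side'):
    f=np.load(n+'0.npz');P=cloud(n,f['d']);g=f['p'].astype(int);B=g.sum(2);sat=g.max(2)-g.min(2)
    near=lambda x,y,w:(abs(P[...,0]-x)<w)&(abs(P[...,1]-y)<w)
    Z=P[...,2]
    print(n,'wheel',fit(n,near(.55,.25,.05)&(Z>.010),.03,.010,.022,(.55,.25)))
    print(n,'wheelcol',fit(n,near(.55,.25,.05)&(B<200)&(Z>.004),.03,.004,.022,(.55,.25)))
    print(n,'collar',fit(n,near(.533,-.264,.027)&(Z>.006),.017,.006,.014,(.533,-.264)))
    print(n,'collarcol',fit(n,near(.533,-.264,.025)&(sat<40)&(B>130),.017,.004 ,.014,(.533,-.264)))
    print(n,'post',fit(n,near(.57,-.015,.04)&(Z>.065),.007,.065,.106,(.57,-.015)))
    print(n,'flange',fit(n,near(.57,-.015,.04)&(sat<60)&(B>200)&(Z<.06),.024,.043,.046,(.57,-.015)))
    m=near(.57,-.015,.06)&(Z>.032)&(Z<.06)&(sat>0)
    v,u=np.nonzero(m);print('stand rect',cv2.minAreaRect(P[m][:,:2].astype(np.float32)*1000))
    for nm,uv in dict(b1=(289,185),g1=(285,204),g2=(324,198),b2=(320,218)).items():
        if n=='top':
            u,v=uv;s=P[v-8:v+9,u-8:u+9][sat[v-8:v+9,u-8:u+9]>90].reshape(-1,3);print(nm,np.round(np.median(s[s[:,2]>.005],0),3))
E
```

```text
top wheel (array([0.55550551, 0.26203299]), 246, 243.246200000518)
top wheelcol (array([0.55515279, 0.26086583]), 235, 250.34208088973537)
top collar (array([ 0.52979658, -0.26357378]), 73, 75.14749634359032)
top collarcol (array([ 0.53044218, -0.26269104]), 78, 75.98068014392629)
top post (array([ 0.57573603, -0.01069343]), 19, 22.014895603060722)
top flange (array([ 0.57 , -0.015]), 195, 150.15267642575782)
stand rect ((575.4342651367188, -10.87384033203125), (71.54602813720703, 69.49667358398438), 15.826404571533203)
b1 [ 0.587 -0.208  0.012]
g1 [ 0.521 -0.186  0.013]
g2 [ 0.54  -0.353  0.005]
b2 [ 0.465 -0.316  0.012]
side wheel (array([0.55749175, 0.26091225]), 203, 207.11636281735264)
side wheelcol (array([0.55740525, 0.25999003]), 218, 231.20222619944252)
side collar (array([ 0.5328254 , -0.26624583]), 123, 136.83132651471533)
side collarcol (array([ 0.53149613, -0.2653712 ]), 152, 142.29925386118703)
side post (array([ 0.57937698, -0.01307791]), 54, 61.818072370486334)
side flange (array([ 0.578479  , -0.01188497]), 168, 157.456465371768)
stand rect ((580.4908447265625, -12.571044921875), (73.40866088867188, 71.30561828613281), 16.41248321533203)h.py:26: RuntimeWarning: The iteration is not making good progress, as measured by the 
 improvement from the last ten iterations.
  s=fsolve(lambda q:cen(hull(n,q,R,z0,z1))-c,xy)
```

>>> {"op": "step_arm", "data": {
  "series": [
    [17, -32, 0, 0, 0, 0, 0],
    [17, -32, 0, 0, 0, 0, 0],
    [17, -32, 0, 0, 0, 0, 0],
    [17, -32, 0, 0, 0, 0, 0],
    [17, -32, 0, 0, 0, 0, 0],
    [17, -32, 0, 0, 0, 0, 0],
    [17, -32, 0, 0, 0, 0, 0],
    [17, -32, 0, 0, 0, 0, 0],
    [17, -32, 0, 0, 0, 0, 0],
    [17, -32, 0, 0, 0, 0, 0],
    [17, -32, 0, 0, 0, 0, 0],
    [17, -32, 0, 0, 0, 0, 0],
    [17, -32, 0, 0, 0, 0, 0],
    [17, -32, 0, 0, 0, 0, 0],
    [17, -32, 0, 0, 0, 0, 0],
    [17, -32, 0, 0, 0, 0, 0],
    [17, -32, 0, 0, 0, 0, 0],
    [15, -29, 0, 0, 0, 0, 0],
    [0, 0, 0, 0, 0, 0, 0],
    [0, 0, 0, 0, 0, 0, 0]
  ],
  "force": 5
}}

```text
clock: 2.1
tool_pos: [0.5771, -0.0115, 0.2119]
eef_rot: [0.225, 0.974, 0.0, -0.001]
contact_force: [-0.5, -0.0, 0.3]
opening: 1.002
finger_force: 0.0
```

>>> {"op": "step_arm", "data": {
  "series": [
    [0, 0, -35, 0, 0, 0, 0],
    [0, 0, -35, 0, 0, 0, 0],
    [0, 0, -35, 0, 0, 0, 0.5],
    [0, 0, -35, 0, 0, 0, 0.5],
    [0, 0, 0, 0, 0, 0, 1],
    [0, 0, 0, 0, 0, 0, 1],
    [0, 0, 0, 0, 0, 0, 1],
    [0, 0, 0, 0, 0, 0, 1],
    [0, 0, 0, 0, 0, 0, 1],
    [0, 0, 0, 0, 0, 0, 1],
    [0, 0, 0, 0, 0, 0, 1]
  ],
  "force": 5
}}

```text
clock: 3.2
tool_pos: [0.5776, -0.0111, 0.0729]
eef_rot: [0.225, 0.974, 0.0, 0.0]
contact_force: [0.7, 1.1, 0.4]
opening: 0.208
finger_force: 0.0
```

>>> {"op": "step_arm", "data": {
  "series": [
    [0, 0, 0, 0, 0, 0, 1],
    [0, 0, 0, 0, 0, 0, 1],
    [0, 0, 0, 0, 0, 0, 1],
    [0, 0, 0, 0, 0, 0, 1]
  ],
  "force": 5
}}

```text
clock: 3.6
tool_pos: [0.5775, -0.011, 0.0726]
eef_rot: [0.224, 0.974, 0.0, 0.0]
contact_force: [-1.0, -0.4, 2.8]
opening: 0.155
finger_force: 5.0
```

>>> {"op": "step_arm", "data": {
  "series": [
    [0, 0, 0, 0, 0, 0, 0.6],
    [0, 0, 0, 0, 0, 0.1428, 0.6],
    [0, 0, 0, 0, 0, 0.1428, 0.6],
    [0, 0, 0, 0, 0, 0.1428, 0.6],
    [0, 0, 0, 0, 0, 0.1428, 0.6],
    [0, 0, 0, 0, 0, 0.1428, 0.6],
    [0, 0, 0, 0, 0, 0.1428, 0.6],
    [0, 0, 0, 0, 0, 0.1428, 0.6],
    [0, 0, 0, 0, 0, 0.1428, 0.6],
    [0, 0, 0, 0, 0, 0.1428, 0.6],
    [0, 0, 0, 0, 0, 0.1428, 0.6],
    [0, 0, 0, 0, 0, 0.1428, 0.6],
    [0, 0, 0, 0, 0, 0, 1],
    [0, 0, 0, 0, 0, 0, 1],
    [0, 0, 0, 0, 0, 0, 1],
    [0, 0, 0, 0, 0, 0, 1],
    [0, 0, 0, 0, 0, 0, 1],
    [0, 0, 0, 0, 0, 0, 1]
  ],
  "force": 5
}}

```text
clock: 5.4
tool_pos: [0.5776, -0.011, 0.0725]
eef_rot: [-0.53, 0.848, -0.0, 0.0]
contact_force: [0.1, -0.3, -1.2]
opening: 0.148
finger_force: 5.0
```

```bash
python3 -c "
from plant import r
s=r.get_state();print(s['q'].round(3),s['tool_pos'],s['contact_force'],s['opening'],s['finger_force'],s['eef_rot'])"
```

```text
[ 0.286  0.891 -0.615  1.809  0.772  0.699  1.916] [ 0.57764774 -0.0110474   0.07251038] [ 0.1086025  -0.25976692 -1.19123477] 0.14848202537239827 5.003926657882403 [-5.30167968e-01  8.47892605e-01 -2.22913806e-04  7.36539194e-05]
```

>>> {"op": "step_arm", "data": {
  "series": [
    [0, 0, 0, 0, 0, 0, 0],
    [0, 0, 0, 0, 0, 0, 0],
    [0, 0, 30, 0, 0, 0, 0],
    [0, 0, 30, 0, 0, 0, 0],
    [-2, 30, 0, 0, 0, 0, 0],
    [-2, 30, 0, 0, 0, 0, 0],
    [-2, 30, 0, 0, 0, 0, 0],
    [-2, 30, 0, 0, 0, 0, 0],
    [-2, 30, 0, 0, 0, 0, 0],
    [-2, 30, 0, 0, 0, 0, 0],
    [-2, 30, 0, 0, 0, 0, 0],
    [-2, 30, 0, 0, 0, 0, 0],
    [-5, 33, 0, 0, 0, 0, 0],
    [0, 0, -30, 0, 0, 0, 0],
    [0, 0, -30, 0, 0, 0, 0],
    [0, 0, -30, 0, 0, 0, 0],
    [0, 0, -25, 0, 0, 0, 0],
    [0, 0, 0, 0, 0, 0, 0],
    [0, 0, 0, 0, 0, 0, 0]
  ],
  "force": 5
}}

```text
clock: 7.3
tool_pos: [0.5561, 0.2624, 0.0177]
eef_rot: [-0.53, 0.848, 0.0, -0.0]
contact_force: [0.1, 0.9, -0.3]
opening: 1.0
finger_force: 0.0
```

>>> {"op": "step_arm", "data": {
  "series": [
    [0, 0, -10, 0, 0, 0, 0],
    [0, 0, -5, 0, 0, 0, 1],
    [0, 0, 0, 0, 0, 0, 1],
    [0, 0, 0, 0, 0, 0, 1],
    [0, 0, 0, 0, 0, 0, 1],
    [0, 0, 0, 0, 0, 0, 1],
    [0, 0, 0, 0, 0, 0, 1]
  ],
  "force": 5
}}

```text
clock: 8.0
tool_pos: [0.5565, 0.2621, 0.0026]
eef_rot: [-0.53, 0.848, 0.0, 0.0]
contact_force: [-0.5, 0.6, -0.0]
opening: 0.479
finger_force: 0.0
```

```bash
python3 - <<'E'
from h import *
T=[]
for n,(u,v) in dict(top=(156,198),side=(182,160)).items():
    p,d=snap(n); T.append(cv2.resize(p[v-50:v+50,u-50:u+50],(400,400),interpolation=cv2.INTER_CUBIC))
cv2.imwrite('pics/w1.png',np.hstack(T)); s=r.get_state();print(s['opening'],s['finger_force'])
E
```

```text
0.390014926263662 0.0
```

View pics/w1.png

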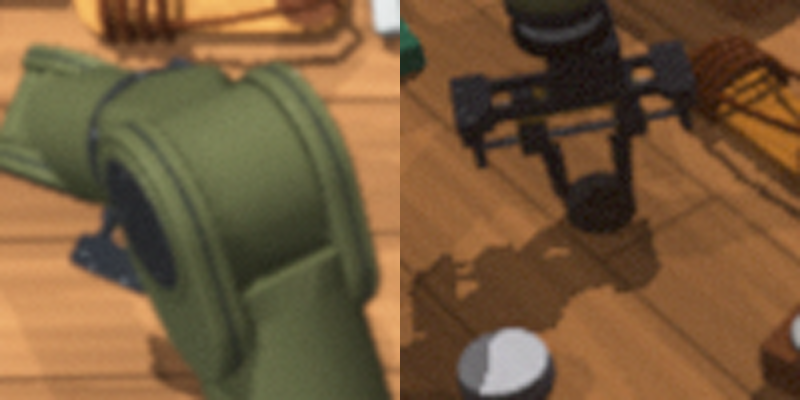

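The side crop shows the wheel in place at crop (600,203), with the fingertips at about (575,185) and (615,180) drawn closer together than the wheel is wide. That is not a proper grip. I'll check the geometry with the depth data.

```bash
python3 - <<'E'
from h import *
p,d=snap('side');P=cloud('side',d);Z=P[...,2];s=r.get_state();print(s['opening'],s['finger_force'],s['tool_pos'])
m=(abs(P[...,0]-.5565)<.09)&(abs(P[...,1]-.262)<.09)
for lo,hi in((.01,.03),(.03,.045),(.045,.06),(.06,.08)):
    q=P[m&(Z>lo)&(Z<hi)]-[.5565,.262,0]
    ax=np.array([np.cos(np.radians(154)),np.sin(np.radians(154))]);pe=np.array([-ax[1],ax[0]])
    A=q[:,:2]@ax*1000;B=q[:,:2]@pe*1000
    print(lo,len(q),'along',np.percentile(A,[0,10,25,50,75,90,100]).round(),'perp',np.percentile(B,[0,10,50,90,100]).round())
for z in (0.0026,.022): print(proj('side',[[.5565,.262,z]]), proj('side',[[.5565+.9*.03,.262-.44*.03,z],[.5565-.9*.03,.262+.44*.03,z]]))
tile=p[130:190,145:220]
cv2.imwrite('pics/w2.png',cv2.resize(tile,(750,600),interpolation=cv2.INTER_CUBIC))
E
```

```text
0.34313950753504563 0.0 [0.55643829 0.26208221 0.00250151]
0.01 184 along [-30. -21. -12.  -0.  11.  18.  28.] perp [-30. -17.  11.  28.  33.]
0.03 26 along [-28. -26. -22. -17.  23.  28.  32.] perp [-11.   5.   8.  10.  12.]
0.045 36 along [-30. -28. -23.  19.  26.  29.  33.] perp [-3.  4.  7. 10. 12.]
0.06 58 along [-33. -30. -24. -17.  25.  31.  35.] perp [-10.  -1.   7.  10.  11.]
[[181.08923806 161.92111631]] [[189.78036036 160.26677603]
 [172.30787178 163.59153838]]
[[180.20771968 157.60091714]] [[189.00543894 155.94908778]
 [171.31754066 159.26887156]]
```

View pics/w2.png

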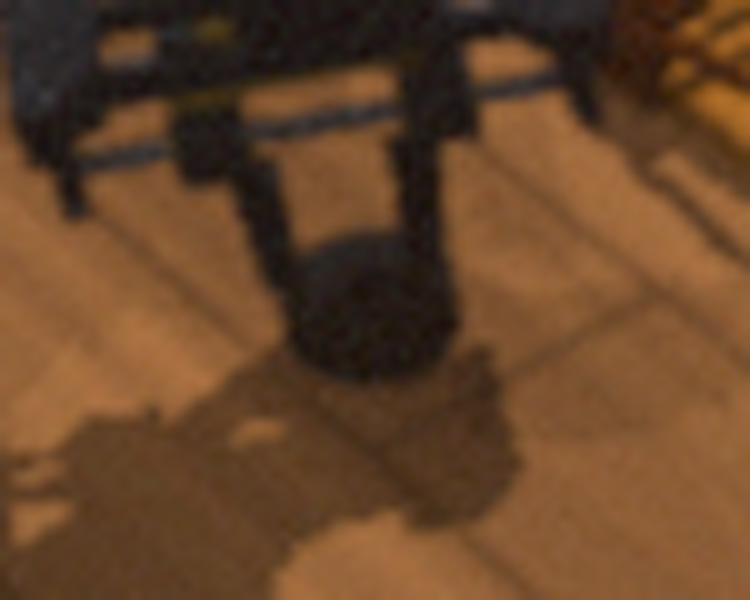

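The wheel is still at px (182,160.5), spanning 173.5 to 191. The fingers at ±15–30 mm seem to stand above or inside its ring with no force. I'll check how high the gripper really is in both cameras.

```bash
python3 - <<'E'
from h import *
ax=np.array([np.cos(np.radians(154)),np.sin(np.radians(154))]);pe=np.array([-ax[1],ax[0]])
p,d=snap('side');P=cloud('side',d);s=r.get_state();print(s['opening'],s['finger_force'],s['tool_pos'],s['contact_force'])
for u,v in ((152,151),(204,142),(201,138),(165,147),(190,143),(170,150),(172,155),(173,158),(186,145),(187,150),(187,154),(182,158),(182,163)):
    q=P[v,u]-[.5565,.262,0];print((u,v),'along %.0f perp %.0f z %.0f'%(q[:2]@ax*1e3,q[:2]@pe*1e3,q[2]*1e3), p[v,u])
E
```

```text
0.2996090418920196 0.0 [0.55644469 0.2620445  0.00248021] [-0.30885927 -0.69766762  0.18997714]
(152, 151) along 81 perp 36 z 98 [31 41 56]
(204, 142) along -97 perp -93 z -3 [33 46 66]
(201, 138) along -77 perp 23 z 105 [36 37 49]
(165, 147) along 40 perp 34 z 103 [25 29 38]
(190, 143) along -39 perp 30 z 98 [29 32 43]
(170, 150) along 27 perp 10 z 69 [15 18 31]
(172, 155) along 25 perp 10 z 48 [21 28 36]
(173, 158) along 24 perp 6 z 31 [25 31 38]
(186, 145) along -26 perp 6 z 75 [19 22 33]
(187, 150) along -27 perp 6 z 53 [22 26 38]
(187, 154) along -24 perp 6 z 36 [16 12 31]
(182, 158) along -6 perp -8 z 13 [22 26 38]
(182, 163) along -2 perp 31 z 23 [27 30 39]
```

>>> {"op": "step_arm", "data": {
  "series": [
    [0, 0, 0, 0, 0, 0, 0],
    [0, 0, 0, 0, 0, 0, 0],
    [0, 0, 0, 0, 0, 0, 0],
    [0, 0, 0, 0, 0, 0, 0],
    [0, 0, 0, 0, 0, 0, 0],
    [0, 0, 0, 0, 0, 0, 0],
    [0, 0, 0, 0, 0, 0, 0]
  ]
}}

```text
clock: 8.9
tool_pos: [0.5564, 0.2621, 0.0025]
eef_rot: [-0.53, 0.848, 0.0, -0.0]
contact_force: [-0.5, 0.4, -0.6]
opening: 0.91
finger_force: 0.0
```

```bash
python3 - <<'E'
from h import *
ax=np.array([np.cos(np.radians(154)),np.sin(np.radians(154))]);pe=np.array([-ax[1],ax[0]])
p,d=snap('side');P=cloud('side',d);s=r.get_state();print(s['opening'],s['finger_force'],s['tool_pos'],s['contact_force'])
Z=P[...,2];B=p.astype(int).sum(2)
q=P-[.5565,.262,0];A=q[...,:2]@ax*1e3;C=q[...,:2]@pe*1e3
for sg in(1,-1):
    m=(A*sg>36)&(A*sg<68)&(abs(C)<18)&(Z>.006);zz=np.sort(Z[m]*1e3);print(sg,m.sum(),zz[:12].round(),np.median(C[m]),np.percentile(A[m],[2,50,98]).round())
m=(np.hypot(A,C)<38)&(Z>.01)&(Z<.03);print('wheel ctr',fit('side',(np.hypot(A,C)<40)&(Z>.010)&(Z<.03),.03,.010,.022,(.55,.25)))
cv2.imwrite('pics/w3.png',cv2.resize(p[130:190,145:220],(750,600),interpolation=cv2.INTER_CUBIC))
E
```

```text
0.9544306361484829 0.0 [0.5564392  0.26207245 0.00245825] [-0.56715001  0.31208863 -0.57138809]
1 167 [28. 30. 33. 34. 36. 37. 38. 39. 39. 42. 42. 43.] 7.377402690817191 [37. 46. 66.]
-1 140 [30. 32. 33. 35. 35. 36. 37. 37. 38. 39. 41. 41.] 7.377920722138026 [-67. -48. -37.]
wheel ctr (array([0.55765838, 0.26142648]), 202, 206.96611544012558)
```

View pics/w3.png

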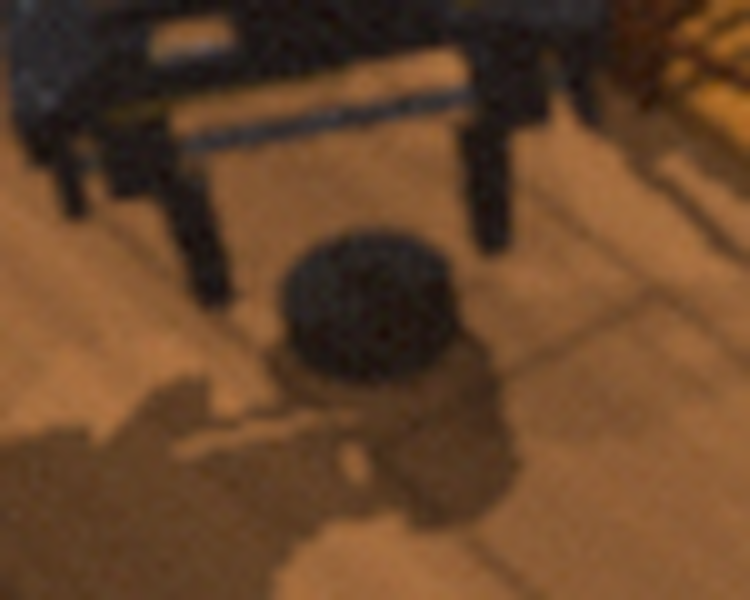

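Side view with the fingers open: the tips, at crop (212,298) and (492,245), float at z≈29 mm while the reported TCP z is 2.5 mm. So the tips sit about 26 mm higher than reported, and the wheel is untouched. I'll go down by that difference with a margin.

>>> {"op": "step_arm", "data": {
  "series": [
    [0, 0, -10, 0, 0, 0, 0],
    [0, 0, -7, 0, 0, 0, 0],
    [0, 0, -3, 0, 0, 0, 0],
    [0, 0, 0, 0, 0, 0, 0],
    [0, 0, 0, 0, 0, 0, 0]
  ]
}}

```text
clock: 9.45
tool_pos: [0.5563, 0.2622, -0.0177]
eef_rot: [-0.53, 0.848, 0.0, -0.0]
contact_force: [0.4, 0.2, 0.4]
opening: 1.004
finger_force: 0.0
```

```bash
cat > tips.py <<'E'
from h import *
def tips(c,deg):
    ax=np.array([np.cos(np.radians(deg)),np.sin(np.radians(deg))]);pe=np.array([-ax[1],ax[0]])
    p,d=snap('side');P=cloud('side',d);s=r.get_state();print(s['opening'],s['tool_pos'],s['contact_force'])
    Z=P[...,2];B=p.astype(int).sum(2);q=P-[*c,0];A=q[...,:2]@ax*1e3;C=q[...,:2]@pe*1e3
    for sg in(1,-1):
        m=(A*sg>36)&(A*sg<68)&(abs(C)<18)&(B<130)&(Z>-.004);print(sg,m.sum(),np.sort(Z[m]*1e3)[:14].round())
E
python3 -c "
from tips import *
tips((.5565,.262),154)"
```

```text
0.99663377422501 [ 0.55646442  0.26219852 -0.01749678] [-0.7857062   1.18000604  0.75050748]
1 109 [ 2. 13. 14. 17. 17. 17. 19. 19. 21. 21. 22. 22. 25. 27.]
-1 91 [-2. -1.  9. 11. 11. 14. 15. 15. 16. 16. 17. 18. 18. 21.]
```

>>> {"op": "step_arm", "data": {
  "series": [
    [0, 0, -4, 0, 0, 0, 0],
    [0, 0, 0, 0, 0, 0, 1],
    [0, 0, 0, 0, 0, 0, 1],
    [0, 0, 0, 0, 0, 0, 1],
    [0, 0, 0, 0, 0, 0, 1],
    [0, 0, 0, 0, 0, 0, 1],
    [0, 0, 0, 0, 0, 0, 1],
    [0, 0, 0, 0, 0, 0, 1]
  ],
  "force": 5
}}

```text
clock: 10.3
tool_pos: [0.5566, 0.262, -0.0215]
eef_rot: [-0.53, 0.848, -0.0, 0.0]
contact_force: [0.3, -1.1, 0.3]
opening: 0.665
finger_force: 5.0
```

>>> {"op": "step_arm", "data": {
  "series": [
    [0, 0, 0, 0, 0, 0, 0],
    [0, 0, 0, 0, 0, 0, 0],
    [0, 0, 0, 0, 0, 0, 0],
    [0, 0, 0, 0, 0, -0.1428, 0],
    [0, 0, 0, 0, 0, -0.1428, 0],
    [0, 0, 0, 0, 0, -0.1428, 0],
    [0, 0, 0, 0, 0, -0.1428, 0],
    [0, 0, 0, 0, 0, -0.1428, 0],
    [0, 0, 0, 0, 0, -0.1428, 0],
    [0, 0, 0, 0, 0, -0.1428, 0],
    [0, 0, 0, 0, 0, -0.1428, 0],
    [0, 0, 0, 0, 0, -0.1428, 0],
    [0, 0, 0, 0, 0, -0.1428, 0],
    [0, 0, 0, 0, 0, -0.1428, 0],
    [0, 0, 0, 0, 0, 0, 1],
    [0, 0, 0, 0, 0, 0, 1],
    [0, 0, 0, 0, 0, 0, 1],
    [0, 0, 0, 0, 0, 0, 1],
    [0, 0, 0, 0, 0, 0, 1],
    [0, 0, 0, 0, 0, 0, 1]
  ],
  "force": 12
}}

```text
clock: 12.3
tool_pos: [0.5563, 0.2619, -0.0216]
eef_rot: [0.224, 0.975, 0.0, -0.0]
contact_force: [-0.5, -0.1, -0.1]
opening: 0.687
finger_force: 12.2
```

>>> {"op": "step_arm", "data": {
  "series": [
    [0, 0, 5, 0, 0, 0, 1],
    [0, 0, 15, 0, 0, 0, 1],
    [0, 0, 25, 0, 0, 0, 1],
    [0, 0, 25, 0, 0, 0, 1],
    [0, 0, 25, 0, 0, 0, 1],
    [0, 0, 25, 0, 0, 0, 1],
    [0, 0, 10, 0, 0, 0, 1],
    [2, -20, 0, 0, 0, 0, 1],
    [2, -30, 0, 0, 0, 0, 1],
    [2, -30, 0, 0, 0, 0, 1],
    [2, -30, 0, 0, 0, 0, 1],
    [2, -30, 0, 0, 0, 0, 1],
    [2, -30, 0, 0, 0, 0, 1],
    [2, -30, 0, 0, 0, 0, 1],
    [2, -30, 0, 0, 0, 0, 1],
    [2, -20, 0, 0, 0, 0, 1],
    [2, -15, 0, 0, 0, 0, 1],
    [1, -8, 0, 0, 0, 0, 1],
    [0, 0, 0, 0, 0, 0, 1],
    [0, 0, 0, 0, 0, 0, 1]
  ],
  "force": 12
}}

```text
clock: 14.3
tool_pos: [0.5774, -0.0094, 0.1085]
eef_rot: [0.224, 0.975, 0.001, -0.0]
contact_force: [0.3, 1.0, -1.2]
opening: 0.685
finger_force: 12.2
```

```bash
python3 -c "
from h import *
p,d=snap('side');cv2.imwrite('pics/w4.png',cv2.resize(p[110:230,170:300],(650,600),interpolation=cv2.INTER_CUBIC))
s=r.get_state();print(s['tool_pos'],s['opening'],s['finger_force'],s['contact_force'])"
```

```text
[ 0.57737003 -0.00905609  0.10846316] 0.6835872936071037 12.22989065303068 [-0.57377767  0.60918727 -1.61214663]
```

View pics/w4.png

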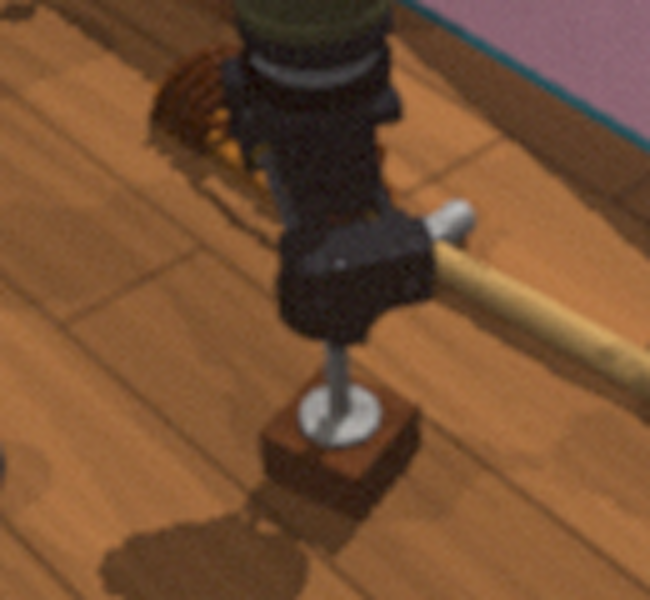

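The wheel is held over the post at crop (340,330), roughly centred, with the spindle seated below it. I'll correct y by −2 mm and descend.

>>> {"op": "step_arm", "data": {
  "series": [
    [0, -2, -10, 0, 0, 0, 1],
    [0, 0, -10, 0, 0, 0, 1],
    [0, 0, 0, 0, 0, 0, 1],
    [0, 0, 0, 0, 0, 0, 1]
  ]
}}

```text
clock: 14.75
tool_pos: [0.577, -0.0127, 0.0878]
eef_rot: [0.224, 0.975, -0.0, -0.001]
contact_force: [-0.1, -0.8, -1.0]
opening: 0.681
finger_force: 12.2
```

>>> {"op": "step_arm", "data": {
  "series": [
    [0.5, 1.5, 0, 0, 0, 0, 1],
    [0, 0, 0, 0, 0, 0, 1],
    [0, 0, 0, 0, 0, 0, 1]
  ]
}}

```text
clock: 15.05
tool_pos: [0.5781, -0.0113, 0.0887]
eef_rot: [0.224, 0.975, 0.0, 0.0]
contact_force: [-0.0, 0.1, -1.3]
opening: 0.685
finger_force: 12.2
```

>>> {"op": "step_arm", "data": {
  "series": [
    [-0.3, 0.2, -4, 0, 0, 0, 1],
    [0, 0, -6, 0, 0, 0, 1],
    [0, 0, -6, 0, 0, 0, 1],
    [0, 0, 0, 0, 0, 0, 1]
  ]
}}

```text
clock: 15.45
tool_pos: [0.5768, -0.0113, 0.0713]
eef_rot: [0.224, 0.975, -0.0, -0.001]
contact_force: [-0.2, 0.0, -1.8]
opening: 0.687
finger_force: 12.2
```

>>> {"op": "step_arm", "data": {
  "series": [
    [0, 0, -8, 0, 0, 0, 1],
    [0, 0, -8, 0, 0, 0, 1],
    [0, 0, -8, 0, 0, 0, 1],
    [0, 0, -8, 0, 0, 0, 1],
    [0, 0, -8, 0, 0, 0, 1],
    [0, 0, -4, 0, 0, 0, 1],
    [0, 0, 0, 0, 0, 0, 1]
  ]
}}

```text
clock: 16.15
tool_pos: [0.5771, -0.0112, 0.0277]
eef_rot: [0.224, 0.975, -0.0, -0.001]
contact_force: [0.3, 0.4, -1.1]
opening: 0.685
finger_force: 12.2
```

>>> {"op": "step_arm", "data": {
  "series": [
    [0, 0, -2, 0, 0, 0, 1],
    [0, 0, -1.5, 0, 0, 0, 1],
    [0, 0, 0, 0, 0, 0, 1],
    [0, 0, 0, 0, 0, 0, 1]
  ]
}}

```text
clock: 16.55
tool_pos: [0.5777, -0.0112, 0.0251]
eef_rot: [0.224, 0.974, 0.0, 0.0]
contact_force: [0.5, -0.5, -0.8]
opening: 0.686
finger_force: 12.2
```

>>> {"op": "step_arm", "data": {
  "series": [
    [0, 0, -1, 0, 0, 0, 1],
    [0, 0, 0, 0, 0, 0, 1],
    [0, 0, 0, 0, 0, 0, 0],
    [0, 0, 0, 0, 0, 0, 0],
    [0, 0, 0, 0, 0, 0, 0],
    [0, 0, 10, 0, 0, 0, 0],
    [0, 0, 25, 0, 0, 0, 0],
    [0, 0, 30, 0, 0, 0, 0],
    [0, 0, 15, 0, 0, 0, 0],
    [0, -20, 0, 0, 0, 0.1428, 0],
    [-2, -30, 0, 0, 0, 0.1428, 0],
    [-5, -30, 0, 0, 0, 0.1428, 0],
    [-5, -30, 0, 0, 0, 0.1428, 0],
    [-5, -30, 0, 0, 0, 0.1428, 0],
    [-5, -30, 0, 0, 0, 0.1428, 0],
    [-5, -30, 0, 0, 0, 0.1428, 0],
    [-5, -30, 0, 0, 0, 0.1428, 0.2],
    [-9, -15, 0, 0, 0, 0.1428, 0.2],
    [-5, -8, 0, 0, 0, 0.1428, 0.2],
    [0, 0, 0, 0, 0, 0.1428, 0.2]
  ]
}}

```text
clock: 18.55
tool_pos: [0.5301, -0.2672, 0.1042]
eef_rot: [-0.531, 0.847, -0.001, -0.001]
contact_force: [-0.5, 0.6, -0.1]
opening: 0.803
finger_force: 0.0
```

```bash
python3 - <<'E'
from h import *
for n in('top','side'):
    p,d=snap(n);P=cloud(n,d);Z=P[...,2];m=(np.hypot(P[...,0]-.5776,P[...,1]+.0115)<.045)
    q=P[m&(Z>.055)&(Z<.085)];print(n,len(q),np.median(q,0).round(4),np.percentile(q[:,2],[10,25,75,90]).round(4))
    try: print(fit(n,m&(Z>.055)&(Z<.08),.03,.055,.068,(.577,-.011)),fit(n,m&(Z>.08),.007,.08,.106,(.577,-.011)))
    except Exception as e: print(e)
    if n=='side':cv2.imwrite('pics/w5.png',cv2.resize(p[160:300,200:340],(600,600),interpolation=cv2.INTER_CUBIC))
s=r.get_state();print(s['tool_pos'],s['opening'],s['q'].round(2))
E
```

```text
top 221 [ 0.5719 -0.012   0.0667] [0.0632 0.0648 0.0689 0.0701]
(array([ 0.57499904, -0.01059949]), 240, 248.12811551475897) (array([ 0.57502048, -0.01112179]), 18, 19.064431414473802)
side 266 [ 0.5741 -0.0184  0.0679] [0.0612 0.0663 0.0692 0.0701]
(array([ 0.577, -0.011]), 260, 294.8116892069811) (array([ 0.57931921, -0.01304407]), 38, 44.454863693215884)
[ 0.53121291 -0.26511536  0.10429756] 0.8011225679595673 [ 0.78  0.89 -0.73  1.74  0.78  0.83  2.37]h.py:26: RuntimeWarning: The iteration is not making good progress, as measured by the 
 improvement from the last ten iterations.
  s=fsolve(lambda q:cen(hull(n,q,R,z0,z1))-c,xy)
```

View pics/w5.png

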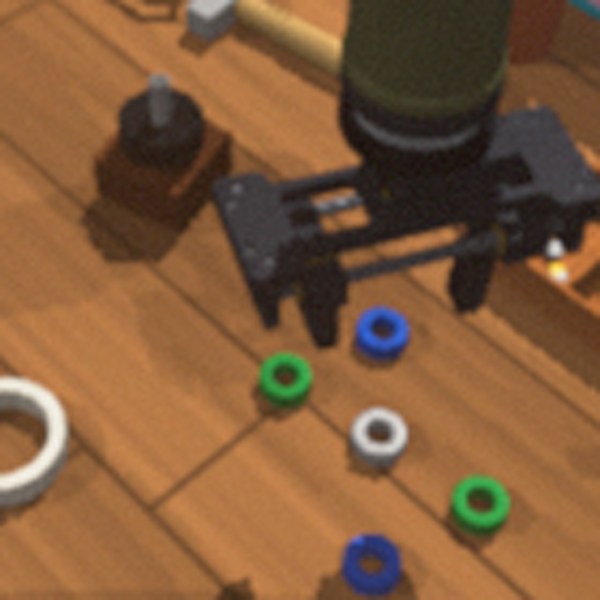

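The wheel is home: its top is at z≈68 mm, it is concentric with the post (crop (160,125)), and the block is undisturbed. The steel collar is at crop (380,437), with clear gaps along the closing line. Going down on it now.

>>> {"op": "step_arm", "data": {
  "series": [
    [0, 1.5, -30, 0, 0, 0, 0.2],
    [0, 0, -30, 0, 0, 0, 0.2],
    [0, 0, -30, 0, 0, 0, 0.2],
    [0, 0, -20, 0, 0, 0, 0.2],
    [0, 0, -10, 0, 0, 0, 0.2],
    [0, 0, 0, 0, 0, 0, 0.2],
    [0, 0, -5, 0, 0, 0, 0.2],
    [0, 0, 0, 0, 0, 0, 0.2]
  ],
  "force": 5
}}

```text
clock: 19.45
tool_pos: [0.5322, -0.2629, -0.0204]
eef_rot: [-0.53, 0.848, -0.0, 0.0]
contact_force: [-0.0, 0.1, 0.0]
opening: 0.799
finger_force: 0.0
```

>>> {"op": "step_arm", "data": {
  "series": [
    [-0.5, -0.5, -3, 0, 0, 0, 1],
    [0, 0, 0, 0, 0, 0, 1],
    [0, 0, 0, 0, 0, 0, 1],
    [0, 0, 0, 0, 0, 0, 1],
    [0, 0, 0, 0, 0, 0, 1],
    [0, 0, 0, 0, 0, 0, 1],
    [0, 0, 0, 0, 0, 0, 1],
    [0, 0, 0, 0, 0, 0, 1]
  ],
  "force": 5
}}

```text
clock: 20.25
tool_pos: [0.5313, -0.2633, -0.0239]
eef_rot: [-0.53, 0.848, -0.0, 0.0]
contact_force: [-0.4, -1.1, 2.2]
opening: 0.374
finger_force: 5.0
```

>>> {"op": "step_arm", "data": {
  "series": [
    [0, 0, 0, 0, 0, 0, 0.4],
    [0, 0, 0, 0, 0, 0, 0.4],
    [0, 0, 0, 0, 0, -0.1428, 0.4],
    [0, 0, 0, 0, 0, -0.1428, 0.4],
    [0, 0, 0, 0, 0, -0.1428, 0.4],
    [0, 0, 0, 0, 0, -0.1428, 0.4],
    [0, 0, 0, 0, 0, -0.1428, 0.4],
    [0, 0, 0, 0, 0, -0.1428, 0.4],
    [0, 0, 0, 0, 0, -0.1428, 0.4],
    [0, 0, 0, 0, 0, -0.1428, 0.4],
    [0, 0, 0, 0, 0, -0.1428, 0.4],
    [0, 0, 0, 0, 0, -0.1428, 0.4],
    [0, 0, 0, 0, 0, -0.1428, 0.4],
    [0, 0, 0, 0, 0, 0, 1],
    [0, 0, 0, 0, 0, 0, 1],
    [0, 0, 0, 0, 0, 0, 1],
    [0, 0, 0, 0, 0, 0, 1],
    [0, 0, 0, 0, 0, 0, 1]
  ],
  "force": 12
}}

```text
clock: 22.05
tool_pos: [0.531, -0.2633, -0.0241]
eef_rot: [0.224, 0.975, 0.0, -0.0]
contact_force: [0.1, -0.6, -1.3]
opening: 0.374
finger_force: 12.0
```

>>> {"op": "step_arm", "data": {
  "series": [
    [0, 0, 10, 0, 0, 0, 1],
    [0, 0, 25, 0, 0, 0, 1],
    [0, 0, 30, 0, 0, 0, 1],
    [0, 0, 30, 0, 0, 0, 1],
    [0, 0, 30, 0, 0, 0, 1],
    [0, 0, 20, 0, 0, 0, 1],
    [4, 20, 0, 0, 0, 0, 1],
    [5, 30, 0, 0, 0, 0, 1],
    [5, 30, 0, 0, 0, 0, 1],
    [5, 30, 0, 0, 0, 0, 1],
    [5, 30, 0, 0, 0, 0, 1],
    [5, 30, 0, 0, 0, 0, 1],
    [5, 30, 0, 0, 0, 0, 1],
    [5, 25, 0, 0, 0, 0, 1],
    [4, 15, 0, 0, 0, 0, 1],
    [3, 12, 0, 0, 0, 0, 1],
    [0, 0, -10, 0, 0, 0, 1],
    [0, 0, 0, 0, 0, 0, 1],
    [0, 0, 0, 0, 0, 0, 1],
    [0, 0, 0, 0, 0, 0, 1]
  ],
  "force": 12
}}

```text
clock: 24.05
tool_pos: [0.5768, -0.0128, 0.1107]
eef_rot: [0.225, 0.974, -0.0, -0.0]
contact_force: [-1.5, -1.1, 0.0]
opening: 0.375
finger_force: 12.0
```

>>> {"op": "step_arm", "data": {
  "series": [
    [0, 0, 0, 0, 0, 0, 1]
  ]
}}

```text
clock: 24.15
tool_pos: [0.5771, -0.0122, 0.111]
eef_rot: [0.225, 0.974, -0.0, 0.0]
contact_force: [-0.3, -0.3, -1.5]
opening: 0.37
finger_force: 12.0
```

>>> {"op": "step_arm", "data": {
  "series": [
    [0.4, 1, -8, 0, 0, 0, 1],
    [0, 0, -8, 0, 0, 0, 1],
    [0, 0, -6, 0, 0, 0, 1],
    [0, 0, 0, 0, 0, 0, 1],
    [0, 0, 0, 0, 0, 0, 1]
  ]
}}

```text
clock: 24.65
tool_pos: [0.5773, -0.0102, 0.0886]
eef_rot: [0.224, 0.974, -0.0, -0.0]
contact_force: [-0.4, 0.7, 0.0]
opening: 0.369
finger_force: 12.0
```

>>> {"op": "step_arm", "data": {
  "series": [
    [0, 0, -5, 0, 0, 0, 1],
    [0, 0, -5, 0, 0, 0, 1],
    [0, 0, -5, 0, 0, 0, 1],
    [0, 0, 0, 0, 0, 0, 1]
  ]
}}

```text
clock: 25.05
tool_pos: [0.5771, -0.0103, 0.0732]
eef_rot: [0.224, 0.974, -0.0, -0.001]
contact_force: [0.3, -0.1, -0.1]
opening: 0.372
finger_force: 12.0
```

>>> {"op": "step_arm", "data": {
  "series": [
    [0, -0.5, -7, 0, 0, 0, 1],
    [0, 0, -7, 0, 0, 0, 1],
    [0, 0, -7, 0, 0, 0, 1],
    [0, 0, -4, 0, 0, 0, 1],
    [0, 0, -2, 0, 0, 0, 1],
    [0, 0, -2, 0, 0, 0, 1],
    [0, 0, 0, 0, 0, 0, 1],
    [0, 0, 0, 0, 0, 0, 1]
  ]
}}

```text
clock: 25.85
tool_pos: [0.5777, -0.0107, 0.0451]
eef_rot: [0.224, 0.974, 0.0, 0.0]
contact_force: [-0.1, -0.3, -0.7]
opening: 0.371
finger_force: 12.0
```

>>> {"op": "step_arm", "data": {
  "series": [
    [0, 0, -1, 0, 0, 0, 1],
    [0, 0, 0, 0, 0, 0, 1],
    [0, 0, 0, 0, 0, 0, 0.3],
    [0, 0, 0, 0, 0, 0, 0.3],
    [0, 0, 0, 0, 0, 0, 0.3],
    [0, 0, 0, 0, 0, 0, 0.3],
    [0, 0, 15, 0, 0, 0, 0.3],
    [0, 0, 30, 0, 0, 0, 0.3],
    [0, 0, 30, 0, 0, 0, 0.3],
    [0, 0, 0, 0, 0, 0, 0.3],
    [0, 0, 0, 0, 0, 0, 0.3]
  ]
}}

```text
clock: 26.95
tool_pos: [0.5777, -0.0108, 0.1193]
eef_rot: [0.225, 0.974, 0.0, 0.001]
contact_force: [-1.0, -0.2, -0.5]
opening: 0.7
finger_force: 0.0
```

```bash
python3 - <<'E'
from h import *
p,d=snap('side');P=cloud('side',d);Z=P[...,2]
g=p.astype(int);u,v=proj('side',[[.5785,-.0125,.082]])[0].round().astype(int);print(u,v)
m=(np.hypot(P[...,0]-.5785,P[...,1]+.0125)<.021)&(Z>.06)
q=P[m];print(np.histogram(q[:,2],bins=np.arange(.06,.15,.006)))
print(proj('side',[[.5785,-.0125,z] for z in (.068,.082,.106)]).round(1))
cv2.imwrite('pics/c1.png',cv2.resize(p[150:220,205:275],(600,600),interpolation=cv2.INTER_CUBIC))
s=r.get_state();print(s['tool_pos'],s['opening'])
E
```

```text
237 183
(array([ 1, 43, 18, 56,  5, 10,  7, 13,  0,  0,  0,  0,  0,  0]), array([0.06 , 0.066, 0.072, 0.078, 0.084, 0.09 , 0.096, 0.102, 0.108,
       0.114, 0.12 , 0.126, 0.132, 0.138, 0.144]))
[[237.3 186.8]
 [237.1 183.4]
 [236.8 177.4]]
[ 0.57697803 -0.01094717  0.1184431 ] 0.7028134411120993
```

View pics/c1.png

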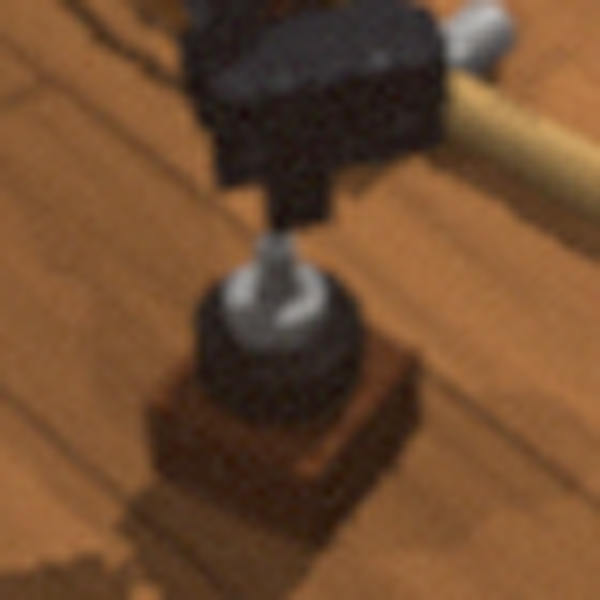

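The collar lies home on the wheel: its top is at z≈82 mm, at crop (275,300), and the bare post is free above it. Now gripping the post.

>>> {"op": "step_arm", "data": {
  "series": [
    [0, 0, -25, 0, 0, 0, 0.5],
    [0, 0, -20, 0, 0, 0, 0.5],
    [0, 0, -10, 0, 0, 0, 0.5],
    [0, 0, -4, 0, 0, 0, 0.6],
    [0, 0, 0, 0, 0, 0, 1],
    [0, 0, 0, 0, 0, 0, 1],
    [0, 0, 0, 0, 0, 0, 1],
    [0, 0, 0, 0, 0, 0, 1],
    [0, 0, 0, 0, 0, 0, 1],
    [0, 0, 0, 0, 0, 0, 1],
    [0, 0, 0, 0, 0, 0, 1]
  ],
  "force": 40
}}

```text
clock: 28.1
tool_pos: [0.5779, -0.0112, 0.0605]
eef_rot: [0.225, 0.974, -0.0, 0.0]
contact_force: [-1.0, -1.3, 5.8]
opening: 0.144
finger_force: 40.0
```

>>> {"op": "step_arm", "data": {
  "series": [
    [0, 0, 0, 0, 0, 0, 1],
    [0, 0, 2, 0, 0, 0, 1],
    [0, 0, 2, 0, 0, 0, 1],
    [0, 0, 2, 0, 0, 0, 1],
    [0, 0, 2, 0, 0, 0, 1],
    [0, 0, 0, 0, 0, 0, 1],
    [0, 0, 0, 0, 0, 0, 1]
  ]
}}

```text
clock: 28.8
tool_pos: [0.5775, -0.0107, 0.0679]
eef_rot: [0.224, 0.974, 0.0, -0.0]
contact_force: [-0.8, 0.5, -4.2]
opening: 0.143
finger_force: 40.0
```

>>> {"op": "step_arm", "data": {
  "series": [
    [0, 0, 3, 0, 0, 0, 1],
    [0, 0, 6, 0, 0, 0, 1],
    [0, 0, 8, 0, 0, 0, 1],
    [0, 0, 8, 0, 0, 0, 1],
    [0, 0, 8, 0, 0, 0, 1],
    [0, 0, 8, 0, 0, 0, 1],
    [0, 0, 8, 0, 0, 0, 1],
    [0, 0, 8, 0, 0, 0, 1],
    [0, 0, 8, 0, 0, 0, 1],
    [0, 0, 8, 0, 0, 0, 1],
    [0, 0, 8, 0, 0, 0, 1],
    [0, 0, 6, 0, 0, 0, 1],
    [0, 0, 4, 0, 0, 0, 1],
    [0, 0, 2, 0, 0, 0, 1],
    [0, 0, 0, 0, 0, 0, 1],
    [0, 0, 0, 0, 0, 0, 1],
    [0, 0, 0, 0, 0, 0, 1],
    [0, 0, 0, 0, 0, 0, 1],
    [0, 0, 0, 0, 0, 0, 1]
  ]
}}

```text
clock: 30.7
tool_pos: [0.5774, -0.0108, 0.1608]
eef_rot: [0.224, 0.974, -0.0, -0.0]
contact_force: [-0.3, 0.5, -3.6]
opening: 0.142
finger_force: 40.0
```

```bash
python3 - <<'E'
from h import *
p,d=snap('side');s=r.get_state();print(s['clock'],s['tool_pos'],s['opening'],s['finger_force'],s['contact_force'],abs(s['qd']).max())
u,v=proj('side',[[.5785,-.0125,.14]])[0].astype(int);P=cloud('side',d)
m=(np.hypot(P[...,0]-.5785,P[...,1]+.0125)<.034)&(P[...,2]>.06)
print(np.histogram(P[m][:,2],bins=np.arange(.06,.24,.01))[0])
cv2.imwrite('pics/l1.png',cv2.resize(p[v-45:v+45,u-45:u+45],(600,600),interpolation=cv2.INTER_CUBIC))
E
```

```text
30.75 [ 0.57743878 -0.01069417  0.16079584] 0.1480788868455069 39.99797286320245 [ 0.09744663 -1.19157266 -4.84292365] 0.0017600183449000134
[  0   0   0   0   2  13   6   0  18  55 165  40  23   9   0   0   0]
```

View pics/l1.png

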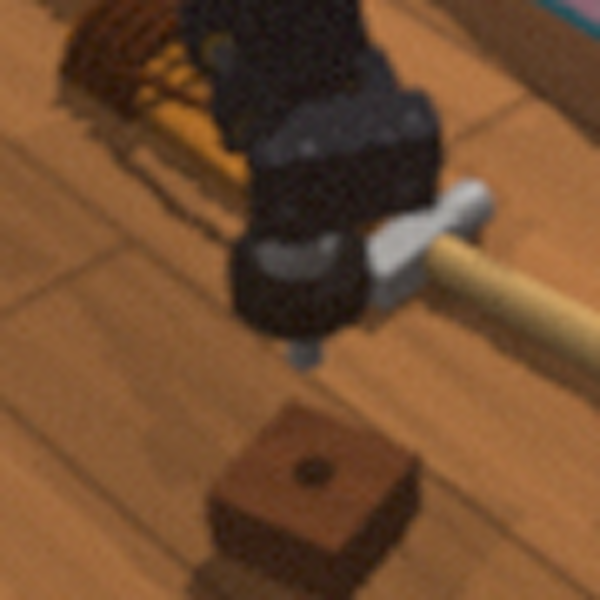

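The loaded spindle hangs upright and steady above the block, with its tail at crop (305,352), the block hole at (315,470) and both rings on. Handing in.

```bash
python3 -c "
from plant import r
print(r.finish_job())"
```

```text
the job is handed in; nothing more can be done
None
```

I handed the job in at about 31 s, with the arm holding the spindle upright about 10 cm above its starting height, clear of the block, with the wheel and then the collar on it; the verdict was not returned to me.

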